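# Check the caps of the glaze jars and put them away

### The job

Some of the three square glaze jars in the wooden carrier have loose screw caps; a gentle tug on a cap tells which. Stand every jar whose cap is already sound on the wooden riser beside the round jars; any cap that is loose, screw fully tight before you lift its jar out of the carrier, then stand that jar in the teal tub to be washed. Leave all jars upright, and leave the cup in its cell and the round jars where they are.

Things in the scene. Friction and masses are not known exactly. Their poses are not given: they have to be found in the camera images.
- carrier: open wooden carrier, fixed, 166 x 166 mm, 56 mm high, walls 10 mm; a cross of 10 mm dividers (54 mm high) makes four cells of 68 x 68 mm, floor at 8 mm; origin at the centre of its underside, z up. Three cells hold square glaze jars that look alike, one the small cup; which is where varies. The jars stand within 2 mm of the cell centres, square with the carrier
- cell_1 (a point): centre of the inner floor of the carrier's cell at its +x +y corner; axes as the carrier. JARS: white plastic body 62 x 62 mm, 66 mm high, a shoulder that narrows to the neck, a dark blue ribbed round cap 49 mm wide from 76 to 100 mm above the jar's underside (flat top 108 mm above the bench in the carrier, cap down). A jar weighs 0.25 to 0.45 kg, its cap 35 g. Lift jars by the cap
- cell_2 (a point): the same for the cell at the carrier's +x -y corner. CAPS, tight or loose, look alike. Tight: at its stop and held by its lugs, so that a tug lifts the whole jar. Loose: it lies on the jar, still 0.8 to 1.1 rad short of its stop, and lifts freely by 5 mm, with no more than its own weight, before the jar comes along
- cell_3 (a point): the same for the cell at the carrier's -x +y corner. TO TIGHTEN a cap let it down on its jar, then turn it clockwise seen from above until it comes up against the firm stop; it turns with about 0.05 N m. The square cell keeps the jar from turning, but for about 0.1 rad of slack either way. Fully tight means within 0.25 rad of the stop
- cell_4 (a point): the same for the cell at the carrier's -x -y corner
- dip_cup: small unglazed clay cup, 63 mm across the rim and 55 mm high, standing in one of the carrier's cells; origin at the centre of its underside. It stays there
- tub: teal plastic water tub, empty, fixed, 212 x 280 mm over the rolled rim and 90 mm high; origin at the centre of its underside, its long side along its own y, z up. Its flat inner floor lies 13 mm above the bench and is free for |x| under 60 mm and |y| under 85 mm; the walls lean outward. Room for two jars side by side along y, square with the tub
- riser: low brown wooden shelf, fixed, its board 360 mm (own x) by 116 mm (own y), top 75 mm above the bench; origin at bench level below the centre of the board. Two round jars already stand on it, near its centre line
- red_cap_jar: round glaze jar with red cap, 65 mm in diameter, 91 mm high, standing on the riser; origin at the centre of its underside. It stays there
- grey_cap_jar: round glaze jar with dark grey cap, 65 mm in diameter, 91 mm high, standing on the riser; origin at the centre of its underside. It stays there
Not all that is in view belongs to the job. What is shaped like the dip_cup but blue or pink is not meant. What is shaped like the grey_cap_jar but yellow is not meant.

How it is judged:
By the outcome, as a careful person would: the job done as asked, in the order asked, and still so for the second after the job is handed in, with the robot touching nothing.
It also fails if it takes over 72 s, if anything falls off the work surface, if the arm or the gripper's body presses on something with over 40 N, if the wrist force passes 120 N, or if a joint passes its speed limit or range.

### The arm

A 6-joint arm with a two-finger parallel gripper is mounted at the origin on a cart in front of the work surface, level with it; the furniture and walls round the work are solid. World frame = base frame: x ahead of the robot, y to its left, z up, the work surface at z = 0. Lengths are in m, angles in rad, forces in N, time in s.
With the tool pointing down it reaches from about 0.275 to 1 m from the base axis. Payload 8.4 kg.
Tool frame: the origin (TCP) lies on the centre line of the jaws, within the pads' length; the fingertips stand 17 mm ahead of it and the grasp point (between the pads) lies 2 mm behind it (bot.tcp_to_tips is the z of the fingertips in the tool frame, in m); z points along the fingers, y is the line along which they close (so a half turn about z gives the same grasp; the last joint's range is limited). The gripper opens to 85 mm and grips with 20 to 120 N. Pads are 22 mm wide; open, the fingers measure 114 mm over their backs; the gripper's body (76 mm by 85 mm) begins 54 mm behind the grasp point. The pads swing forward as they close: fully open they stand 13 mm farther back than shut.
Start: joints at [1.286, 0.353, 1.633, -0, 1.155, -0.002], TCP at [0.174, 0.6, 0.248] pointing down, gripper open.
Joint ranges: [-2.63, 2.63], [-0.92, 2.1], [0.06, 2.66], [-1.3, 4.44], [0, 2.69], [-3.02, 3.02]. Speed limits (rad/s): [2.22, 2.22, 2.79, 3.14, 3.14, 3.14].

### API

Orientations are given as a unit quaternion [x, y, z, w].
In Python, from workcell import bot, hand, kinematics, get_obs, vision, hand_in gives the robot as it stands. The module is installed in compiled form; this text tells all that it offers. Calls block until the motion is done:
- bot.reach(position, orientation): joint-space move of the TCP to a pose.
- bot.servo_line(position, ori=None, velocity=0.15): straight line of the TCP; ori=None keeps the orientation; velocity is the mean speed in m/s.
- bot.goto_joints(angles): joint-space move.
- hand.move_gripper(opening, strength=None): finger opening in m; strength is the grip in N (None keeps the last); returns when the fingers have stopped.
- bot.dwell(seconds).
- kinematics.solve_ik(position, orientation): joint angles nearest the present ones, or None.
- get_obs(): the state.
- vision.read_camera(name): name is "side" or "top" or "wrist"; returns a dict with "frame" (400x640x3 uint8, red, green, blue), "intrinsics" (3x3 intrinsics, pixels), "view" (4x4, takes a point from world to camera coordinates). Camera axes: x right, y down, z forward; pixel columns grow to the right and rows downward; lengths in m; the calibration is good to about 2 mm. The wrist camera is an equidistant fisheye: a pixel r from the principal point sees the ray r / f radians off the axis. A picture is of the moment at which its call begins. There is no depth.
A pose or a line that the arm cannot do raises bot.IKError and nothing moves.
- hand_in(): hands the job in; it is judged then, once.
The state is a dict: "time_s": time; "joint_pos": joint angles; "joint_vel": joint speeds; "joint_efforts": joint torques, N m; "position": TCP position; "orientation": TCP orientation; "wrist_force": force on the tool from outside, world axes, zero at the start; "ft_torque": the same for the moment, N m; "gripper_width": finger opening in m; "grip_force": force on a finger pad.
Only numpy, scipy, OpenCV 4.12 (cv2) and the standard library are available. Lean on these libraries where they do the work, as an engineer would, in place of code of your own. Each camera call takes 0.05 s, during which the arm holds its last target. There are 200 camera calls.

## Working session

There is one attempt and no reset: what is moved stays moved. The work goes in short steps, each a Python script; the robot and the scene stay as the last script left them, time stands still between calls to the robot, and variables do not carry over. Pictures are saved under pics/ and viewed, at most 10 in all, crops included, and the job is handed in when it is done.

```bash
mkdir -p pics; python3 - <<'E'
from workcell import *
import cv2,numpy as np
for n in("top","side"):
    r=vision.read_camera(n); cv2.imwrite(f"pics/{n}.png",r["frame"][:,:,::-1]); np.savez(n+".npz",**r)
    print(n,r["intrinsics"].tolist(),np.round(np.linalg.inv(r["view"]),4).tolist())
o=get_obs();print(o["time_s"],o["position"],o["orientation"],o["wrist_force"],bot.tcp_to_tips)
E
```

```text
top [[462.13260328265136, 0.0, 321.9600302693507], [0.0, 462.13260328265136, 203.6413680942482], [0.0, 0.0, 1.0]] [[-0.0732, -0.9705, 0.2299, 0.2359], [-0.9973, 0.073, -0.0096, -0.0024], [-0.0075, -0.2299, -0.9732, 1.57], [0.0, 0.0, 0.0, 1.0]]
side [[506.65710615010755, 0.0, 324.88825365661233], [0.0, 506.65710615010755, 205.64567590276414], [0.0, 0.0, 1.0]] [[-0.9941, 0.0863, -0.0656, 0.64], [0.1066, 0.6691, -0.7355, 0.9403], [-0.0196, -0.7381, -0.6744, 0.9396], [0.0, 0.0, 0.0, 1.0]]
0.1 [0.17429765 0.59975475 0.24762496] [ 1.40914087e-01  9.90021619e-01 -6.39293542e-04 -7.73593544e-05] [-0.84115908 -0.44869215  0.44976386] 0.017
```

View pics/top.png

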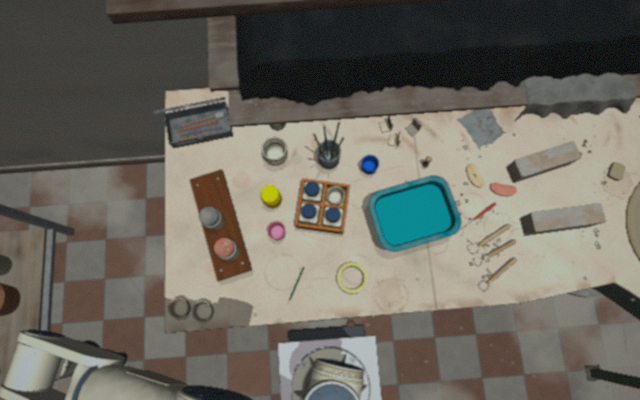

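View pics/side.png

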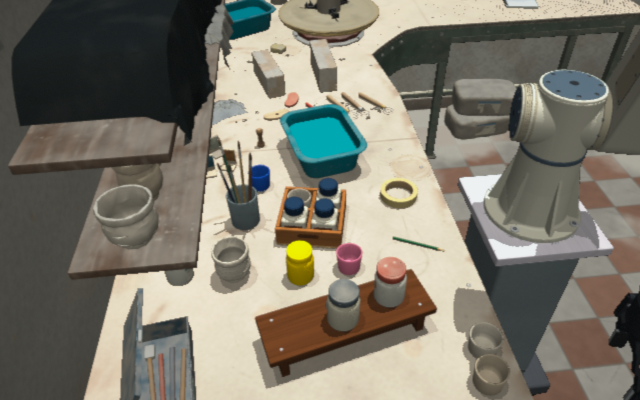

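The top view shows the riser at about (221,225), the carrier at about (322,206) with the cup in its upper-right cell, and the tub at about (414,213). In the side view the robot is on the right. I'll enlarge both views.

```bash
python3 - <<'E'
import cv2,numpy as np
t=cv2.imread("pics/top.png"); s=cv2.imread("pics/side.png")
def crop(im,x,y,w,h,k,n):
    c=cv2.resize(im[y:y+h,x:x+w],None,fx=k,fy=k,interpolation=cv2.INTER_CUBIC)
    for i in range(0,w,10):
        cv2.line(c,(i*k,0),(i*k,6 if i%50 else 14),(0,0,255),1)
        if i%20==0: cv2.putText(c,str(x+i),(i*k,24),0,.4,(0,0,255),1)
    for i in range(0,h,10):
        cv2.line(c,(0,i*k),(6,i*k),(0,0,255),1)
        if i%20==0: cv2.putText(c,str(y+i),(8,i*k+4),0,.4,(0,0,255),1)
    cv2.imwrite(n,c)
crop(t,285,170,80,70,8,"pics/c1.png")
crop(t,180,160,290,130,2.75 and 2,"pics/x.png")
crop(t,180,160,80,130,4,"pics/a.png");crop(t,360,165,110,90,4,"pics/b.png")
a=cv2.imread("pics/a.png");b=cv2.imread("pics/b.png")
h=np.zeros((520,760,3),np.uint8);h[:520,:320]=a;h[:360,320:760]=b;cv2.imwrite("pics/c2.png",h)
crop(s,255,170,110,80,7,"pics/c3.png")
E
```

```text
(no output)
```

View pics/c1.png

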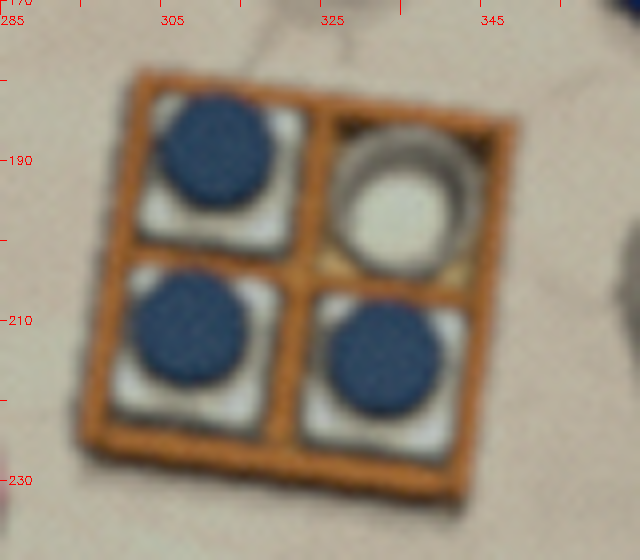

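View pics/c2.png

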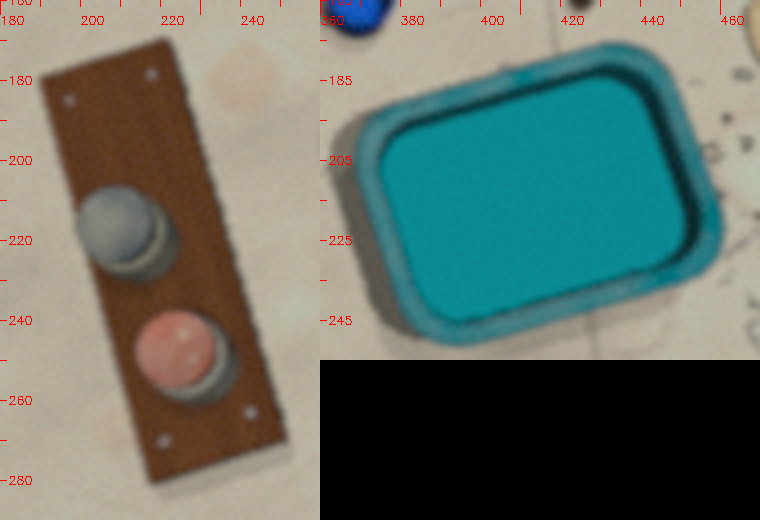

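c1 shows the caps at about (311.4,188.5), (308.1,210.4) and (332.4,214.4), with the cup in the upper-right cell. In c2 the riser's corners are about (190,179), (221.5,169), (251.5,269.5) and (218,280.5), the grey cap is at (209,215.5) and the red cap at (223.5,247).

```bash
cat > h.py <<'E'
import numpy as np,cv2
def back(n,px,z):
    r=np.load(n+".npz");T=np.linalg.inv(r["view"]);K=r["intrinsics"]
    p=np.c_[np.atleast_2d(px),np.ones(len(np.atleast_2d(px)))]
    d=(T[:3,:3]@np.linalg.inv(K)@p.T).T
    return T[:3,3]+d*((z-T[2,3])/d[:,2])[:,None]
E
python3 - <<'E'
from h import *
np.set_printoptions(precision=4,suppress=True)
c=lambda a,k,x,y:(np.array(a)+.5)/k-.5+[x,y]
cap=c([(215,152),(189,327),(383,359)],8,285,170)
print("caps man",back("top",cap,.108)[:,:2])
im=cv2.imread("pics/top.png");h=cv2.cvtColor(im,cv2.COLOR_BGR2HSV)
m=cv2.inRange(h,(100,100,40),(120,255,140));m[:, :290]=0;m[:,350:]=0;m[:175]=0;m[232:]=0
n,_,st,ce=cv2.connectedComponentsWithStats(m);print([(list(s),list(np.round(q,2))) for s,q in zip(st[1:],ce[1:]) if s[4]>50])
cor=c([(138,72),(518,120),(80,438)],8,285,170);C=back("top",cor,.056)[:,:2];print("carrier corners",C,np.linalg.norm(C[0]-C[1]),np.linalg.norm(C[0]-C[2]),"ctr",(C[1]+C[2])/2)
for v in (C[0]-C[1],C[0]-C[2]):print(np.degrees(np.arctan2(v[1],v[0])))
R=back("top",c([(41,78),(167,38),(287,440),(152,483)],4,180,160),.075)[:,:2]
print("riser",R,R.mean(0),[np.linalg.norm(R[i]-R[i-1]) for i in range(4)],[np.degrees(np.arctan2(*(R[i]-R[j])[::-1])) for i,j in((0,3),(1,2),(0,1),(3,2))])
print("grey,red",back("top",c([(117,223),(176,350)],4,180,160),.166)[:,:2])
m=cv2.inRange(h,(84,90,60),(100,255,255));m[:, :364]=0;m[:,465:]=0;m[:172]=0;m[255:]=0
n,l,st,ce=cv2.connectedComponentsWithStats(m);i=1+np.argmax(st[1:,4])
cn=cv2.findContours((l==i).astype(np.uint8),0,1)[0][0][:,0,:]
W=back("top",cn,.09)[:,:2];(q)=cv2.minAreaRect((W*1000).astype(np.float32));print("tub",q)
# side-view check of caps
s=np.load("side.npz")
P=np.c_[back("top",cap,.108),np.ones(3)]@s["view"].T;p=P[:,:3]@s["intrinsics"].T;print("side px",p[:,:2]/p[:,2:])
E
```

```text
caps man [[ 0.6345  0.0139]
 [ 0.562   0.0294]
 [ 0.543  -0.0479]]
[([np.int32(305), np.int32(183), np.int32(13), np.int32(12), np.int32(124)], [np.float64(311.64), np.float64(188.59)]), ([np.int32(302), np.int32(205), np.int32(13), np.int32(13), np.int32(129)], [np.float64(308.34), np.float64(210.78)]), ([np.int32(327), np.int32(209), np.int32(12), np.int32(12), np.int32(122)], [np.float64(332.57), np.float64(214.42)])]
carrier corners [[ 0.6864  0.0449]
 [ 0.653  -0.1148]
 [ 0.5298  0.079 ]] 0.16311144315632897 0.16025382686328216 ctr [ 0.5914 -0.0179]
78.19798516389379
-12.299718310552443
riser [[0.7072 0.4211]
 [0.7345 0.3142]
 [0.3884 0.2255]
 [0.3622 0.3348]] [0.5481 0.3239] [np.float64(0.3556960695155672), np.float64(0.11040185906900628), np.float64(0.3572759542823697), np.float64(0.112377782990605)] [np.float64(14.043136589375877), np.float64(14.35938730874677), np.float64(104.30617901760687), np.float64(103.49881590502434)]
grey,red [[0.5565 0.3372]
 [0.4538 0.2938]]
tub ((533.171142578125, -314.8875732421875), (205.8145294189453, 274.8818664550781), 12.04013442993164)
side px [[293.5008 203.0136]
 [323.5322 204.6867]
 [327.7931 183.8308]]
```

View pics/c3.png

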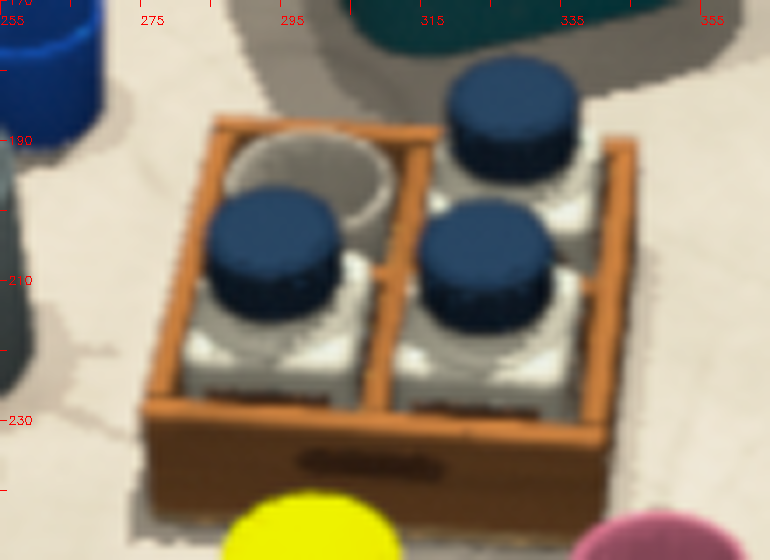

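The two views agree to within about 1.5 mm on all three caps, and the carrier, riser and tub sizes match the given ones. Next is the tug test on cell 1, printing forces.

```bash
cat > r.py <<'E'
from workcell import *
import numpy as np
from scipy.spatial.transform import Rotation as R
# yaw = world direction of the tool y axis (finger closing line), tool z down
def q(yaw): 
    y=np.array([np.cos(yaw),np.sin(yaw),0]);z=np.array([0,0,-1.]);return R.from_matrix(np.c_[np.cross(y,z),y,z]).as_quat()
def yaw_now(): 
    y=R.from_quat(get_obs()["orientation"]).as_matrix()[:,1];return np.arctan2(y[1],y[0])
CY=np.radians(-12.5)            # carrier / jar yaw
JAR={'A':(.634,.0142),'B':(.5613,.0293),'C':(.5425,-.0478)}
ZG=.098
def force(n=4):
    f=[]
    for _ in range(n): bot.dwell(.04);o=get_obs();f.append(np.r_[o["wrist_force"],o["ft_torque"]])
    return np.mean(f,0)
def grasp(j,yaw):
    x,y=JAR[j]
    hand.move_gripper(.064,40)
    bot.reach([x,y,.17],q(yaw)); bot.servo_line([x,y,ZG],velocity=.12)
    hand.move_gripper(.03,40)
def tug(j,dz=.0035):
    x,y=JAR[j]
    a=force(); bot.servo_line([x,y,ZG+dz],velocity=.02); bot.dwell(.15); b=force()
    o=get_obs();print(j,"t",o["time_s"],"w",o["gripper_width"],"grip",o["grip_force"],"dF",np.round(b-a,2),"before",np.round(a,2))
    return b[2]-a[2]
E
python3 - <<'E'
from r import *
yc=CY+np.pi/2
for y in (yc,yc-np.pi):
    print(np.round(kinematics.solve_ik([.634,.014,.17],q(y)),2),np.round(kinematics.solve_ik([.634,.014,.17],q(y-.3)),2))
print(yaw_now())
o=get_obs();qs=[kinematics.solve_ik([.634,.014,.17],q(y))[5] for y in(yc,yc-np.pi)]
y=yc if abs(qs[0])<abs(qs[1]) else yc-np.pi
grasp('A',y);tug('A')
print(get_obs()["joint_pos"].round(2),yaw_now())
E
```

```text
[ 0.02  0.45  1.68 -0.    1.01 -1.33] [ 0.02  0.45  1.68 -0.    1.01 -1.03]
[ 0.02  0.45  1.68 -0.    1.01  1.81] [ 0.02  0.45  1.68 -0.    1.01  2.11]
1.2880269422232478
A t 4.95 w 0.0478206304598521 grip 41.117427349090576 dF [ 2.33  1.64 -6.46  0.25 -0.32 -0.03] before [-1.13 -2.51  6.27 -0.37  0.11  0.02]
[ 0.02  0.53  1.72  0.    0.89 -1.33] 1.3526288668464406
```

Fz at rest after the lift is about 0, so this looks like a free cap. I'll measure that more carefully before acting.

```bash
python3 - <<'E'
from r import *
x,y=JAR['A']
print(get_obs()["position"])
for z in (ZG+.0035,ZG+.0045,ZG+.002):
    bot.servo_line([x,y,z],velocity=.02);bot.dwell(.1);print(z,get_obs()["position"][2].round(4),force(6).round(2))
E
```

```text
[0.6340202  0.01425458 0.10140912]
0.1015 0.1015 [ 1.15 -0.76 -0.14 -0.08 -0.22 -0.03]
0.10250000000000001 0.1025 [ 1.36 -0.86 -0.24 -0.06 -0.24 -0.05]
0.1 0.0999 [ 1.15 -1.21  0.04 -0.12 -0.24 -0.04]
```

The reading stays near −0.2 N while lifting, so jar A's cap is loose. I'll lower it and tighten.

```bash
cat >> r.py <<'E'
def tighten(j,lim=.45,mx=1.5,step=.1):
    x,y=JAR[j]; bot.servo_line([x,y,ZG],velocity=.02)
    y0=yaw_now(); t0=force()[5]; a=0; log=[]
    while a<mx:
        a+=step if a<.7 else .05
        bot.reach([x,y,ZG],q(y0-a)); bot.dwell(.04); t=get_obs()["ft_torque"][2]-t0; log.append((round(a,2),round(float(t),2)))
        if abs(t)>lim: break
    print(log,get_obs()["time_s"],get_obs()["wrist_force"].round(1)); return a
E
python3 - <<'E'
from r import *
print(tighten('A'));print(force().round(2),yaw_now(),get_obs()["gripper_width"])
E
```

```text
[(0.1, -0.04), (0.2, -0.05), (0.3, 0.04), (0.4, -0.01), (0.5, 0.01), (0.6, -0.01), (0.7, -0.04), (0.75, -0.0), (0.8, -0.01), (0.85, 0.11), (0.9, 0.09), (0.95, 0.21), (1.0, 0.65)] 10.9833 [-0.7 -3.9  7. ]
1.0000000000000002
[ 0.18 -4.62  6.65 -0.63 -0.45  0.64] 0.35424760875381517 0.047570318945136296
```

The stop came up firmly at about 0.95 rad. Next: back off the slack, lift, check the weight and place in the tub.

```bash
cat >> r.py <<'E'
TUB=np.array([.533,-.315]);TY=np.radians(12.04);RIS=np.array([.548,.324]);RY=np.radians(14.1)
def place(p,yaw,z,zc):
    print("ik",None if (s:=kinematics.solve_ik([*p,zc],q(yaw))) is None else s.round(2))
    bot.reach([*p,zc],q(yaw)); print("carried F",force()[:3].round(1))
    bot.servo_line([*p,z+.012],velocity=.2); bot.servo_line([*p,z],velocity=.04); print("down F",force()[:3].round(1))
    hand.move_gripper(.064); bot.servo_line([*p,zc],velocity=.25); print("t",get_obs()["time_s"])
def lift(j,yaw,zc):
    x,y=JAR[j]; bot.servo_line([x,y,ZG+.012],velocity=.04); F=force(); print("lift F",F.round(2)); 
    bot.servo_line([x,y,zc],velocity=.2); return F[2]
def tubspot(v): return TUB+v*np.array([-np.sin(TY),np.cos(TY)])
def risspot(u,v=0): return RIS+u*np.array([np.cos(RY),np.sin(RY)])+v*np.array([-np.sin(RY),np.cos(RY)])
E
python3 - <<'E'
from r import *
x,y=JAR['A'];yw=yaw_now()+.09
bot.reach([x,y,ZG],q(yw)); print(force().round(2))
f=lift('A',yw,.23)
if f<-2: place(tubspot(-.042),yw+TY-CY,ZG+.0055,.23)
E
```

```text
[ 0.6  -1.67  7.58 -0.19 -0.44 -0.01]
lift F [ 1.45  0.15 -3.31 -0.04 -0.47  0.06]
ik [-0.58  0.41  1.6  -0.    1.14 -1.46]
carried F [-0.3  0.2 -4.8]
down F [-0.7 -2.4  4.1]
t 16.8333
```

Jar A came up whole (about 4.5 N) and is in the tub. Now the tug test on jar B.

```bash
python3 - <<'E'
from r import *
grasp('B',CY+np.pi/2);tug('B');print(force(6).round(2))
E
```

```text
B t 20.3417 w 0.04802090659795896 grip 41.73058748245239 dF [  1.12   2.97 -10.13   0.44  -0.17   0.04] before [-1.01 -2.86  6.72 -0.43  0.15 -0.03]
[-0.2  -0.16 -3.21 -0.    0.    0.01]
```

At −3.2 N the whole jar lifted, so B is sound and goes on the riser.

```bash
python3 - <<'E'
from r import *
lift('B',0,.29)
place(risspot(.146),CY+np.pi/2+RY-CY,ZG+.0675,.29)
grasp('C',CY+np.pi/2);tug('C');print(force(6).round(2))
E
```

```text
lift F [-0.62  0.02 -3.63 -0.    0.01 -0.  ]
ik [ 0.48  0.57  1.21 -0.    1.37 -1.34]
carried F [-0.4 -0.  -2.9]
down F [ 1.1 -0.5  2. ]
t 25.9583
C t 29.675 w 0.04803320131231903 grip 41.11692488193512 dF [ 1.67  1.03 -6.9   0.18 -0.33 -0.03] before [-0.73 -2.29  6.72 -0.32  0.12  0.03]
[ 1.24 -1.54 -0.41 -0.14 -0.22 -0.04]
```

Only −0.3 N, so C is loose. I'll tighten it and put it in the tub.

```bash
python3 - <<'E'
from r import *
a=tighten('C')
x,y=JAR['C'];yw=yaw_now()+.09
if a<1.35:
    bot.reach([x,y,ZG],q(yw)); f=lift('C',yw,.23)
    if f<-2:
        place(tubspot(.042),yw+TY-CY,ZG+.0055,.23)
        bot.reach([.42,0,.3],q(np.pi/2))
import cv2
for n in("top","side"): cv2.imwrite(f"pics/{n}2.png",vision.read_camera(n)["frame"][:,:,::-1])
t=cv2.imread("pics/top2.png")[160:290,180:470];s=cv2.imread("pics/side2.png")[80:380,210:450]
t=cv2.resize(t,(580,260),interpolation=2);s=cv2.resize(s,None,fx=1.1,fy=1.1)
o=np.zeros((600,580,3),np.uint8);o[:260]=t;o[262:262+s.shape[0],:s.shape[1]]=s;cv2.imwrite("pics/end.png",o)
E
```

```text
[(0.1, -0.04), (0.2, -0.03), (0.3, -0.04), (0.4, -0.05), (0.5, -0.06), (0.6, -0.12), (0.7, -0.08), (0.75, -0.06), (0.8, -0.03), (0.85, 0.06), (0.9, 0.02), (0.95, 0.04), (1.0, 0.09), (1.05, 0.16), (1.1, 0.07), (1.15, 0.11), (1.2, 0.52)] 35.375 [-1.3 -4.5 10.2]
lift F [ 1.81 -0.07 -3.35 -0.07 -0.45  0.06]
ik [-0.48  0.32  1.73 -0.    1.1  -1.16]
carried F [-0.1  0.3 -4. ]
down F [-0.7 -1.9  3. ]
t 40.375
```

View pics/end.png

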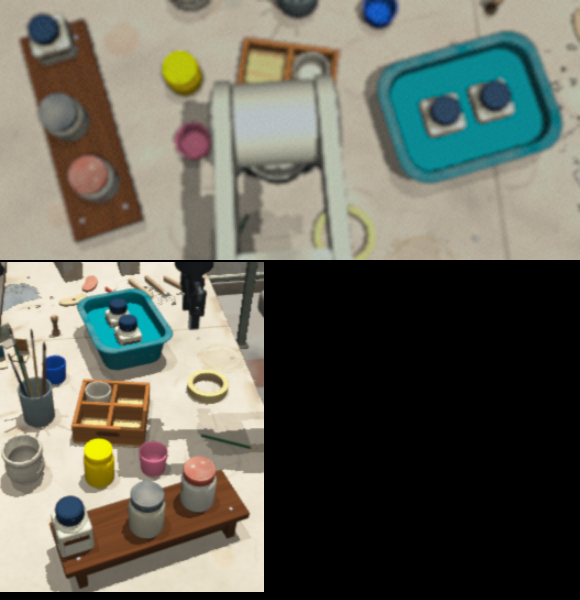

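The final picture shows two jars upright on the tub floor at about (445,112) and (493,97). The third jar stands upright at the end of the riser, at about (50,37). The cup is still in its cell, the round jars haven't moved and the arm is clear.

```bash
python3 -c "
from workcell import *
print(get_obs()['time_s'],hand_in())"
```

```text
the job is handed in; nothing more can be done
41.6333 None
```

I handed the job in at 41.6 s: the two loose caps (cells 1 and 4) were screwed to the stop and their jars stand in the tub, the one sound jar (cell 3) stands on the riser, and the cup and round jars are where they were.

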